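Release the back hatch of a wall planter with a dowel

TASK

The wall planter lies on its face. Take the wooden dowel from the tool block, put it through the small hole in the planter's back rail and gently press the spring catch underneath until the hatch springs open; feel for the hole and the catch, do not lean on them. Then stand the dowel back in its hole in the tool block, leaving the hatch fully open and the other things where they are.

Things in the scene. Friction and masses are not known exactly. Their poses are not given: they have to be found in the camera images.
- planter: Shallow ochre-painted wooden wall planter, 200 (x) by 280 (y) by 85 mm high, lying on its face, fixed; origin at the centre of its underside, z up. Its back is flush, 85 mm above the table: at its -y end a narrow fixed rail (67 mm wide, running along x) that carries a small square steel plate with a hole; the rest is the hatch, hinged along the +y end. A wire hanger sticks out on the +x side.
- hole_mark (a point): Mark for the release hole, at the upper face of the steel plate (46 by 46 by 4 mm, on the rail), 94 mm from the planter's centre towards -y. The plate's hole, 14 mm wide, was placed by hand: its true centre lies up to 4 mm from this mark along each of the planter's x and y axes: look or feel for it. Over 30 N between the dowel and any part of the planter does damage.
- catch (a point): Point 44 mm straight below the mark: mean height of the spring catch's round steel pad (28 mm wide). Its adjusting screw puts the true pad 39 to 49 mm below the plate's face. It resists with about 4 N at first touch, 7 to 10 N when it lets the hatch go after 6 to 10 mm of travel, and meets a hard stop at 11 to 16 mm. Keep it pressed until the hatch has risen, or it catches again.
- hatch (a joint): Opening angle of the hatch (174 by 186 by 8 mm, spring hinges at the planter's +y end), 0 shut, about 0.01 when held by the catch, 1.75 fully open. Once released it swings up by itself, away from the rail, in about 2 s if nothing is in its way.
- tool_block: Brown wooden block, 60 (x) by 90 (y) by 45 mm high, fixed, origin at the centre of its underside; the dowel stands in its round hole. Two short flat plant labels stand in the other end, 20 to 32 mm from the centre towards -y, up to 80 mm above the table.
- block_hole (a point): Mouth of the block's only round hole, on its upper face (45 mm up), 18 mm from the block's centre towards its +y end; 16 mm wide, 32 mm deep, vertical.
- dowel_center (a point): Centre of the plain wooden dowel, a round rod 10 mm thick and 160 mm long, standing loose and upright in the block's hole with 32 mm of it inside (top about 173 mm above the table). Its axis is z. Grip it about 40 mm above this point so that the lower 120 mm stay free; weighs 10 to 18 g.
- dowel_tip (a point): Centre of the dowel's flat lower end, 80 mm from its centre along its -z.
- cell_pack: Bystander: black plastic six-cell plug pack, 80 by 120 by 55 mm, loose, origin at the centre of its underside.
- paper_cup: Bystander: off-white paper cup, 80 mm wide, 90 mm high, loose, origin at the centre of its underside.
- succulent: Bystander: white pot with a small succulent, 84 mm wide, about 105 mm high, loose, origin at the centre of its underside.
There are look-alikes about, which are no part of the job. What is shaped like the tool_block but blue or red is not meant.

How it is judged:
On the way, in this order (a step that is already met when the one before it is completed fails the run):
1. the dowel's lower end is through the hole, at least 18 mm below the plate's face, the hatch still shut (z of dowel_tip in the frame of hole_mark below -0.018 m and horizontal distance between dowel_tip and hole_mark below 0.012 m and value of joint hatch below 0.05 rad), for 0.05 s.
2. the catch lets go while the dowel is in the hole: the hatch has risen past 0.1 rad (value of joint hatch above 0.1 rad and z of dowel_tip in the frame of hole_mark below -0.018 m and horizontal distance between dowel_tip and hole_mark below 0.015 m), for 0.05 s.
At the end, for the whole second after the job is handed in: The hatch stands open by more than 1.5 rad; the dowel stands free in the block's hole, its lower end within 8 mm of the hole's axis and at least 23 mm down the hole, leaning less than 0.2 rad, and is at rest; the cell pack, cup and succulent are within 25 mm of where they were (value of joint hatch above 1.5 rad and horizontal distance between dowel_tip and block_hole below 0.008 m and z of dowel_tip in the frame of tool_block below 0.022 m and angle between dowel_center's own z axis and vertical below 0.2 rad and linear speed of dowel below 0.05 m/s and distance of each of cell_pack, paper_cup, succulent from where it was at the start of the episode below 0.025 m); the robot touches nothing.
It fails at once if the dowel presses on the planter, its plate, rail, hatch or catch with more than 30 N (contact force between dowel and planter above 30 N).
It fails at once if a bystander is moved by more than 25 mm or tipped (distance of any of cell_pack, paper_cup, succulent from where it was at the start of the episode above 0.025 m or angle between any of cell_pack, paper_cup, succulent's own z axis and vertical above 0.3 rad).
It also fails if it takes over 72 s, if anything falls off the work surface, if the arm or the gripper's body presses on something with over 40 N, if the wrist force passes 120 N, or if a joint passes its speed limit or range.

ROBOT

A 6-joint arm with a two-finger parallel gripper is mounted at the origin on the work surface. World frame = base frame: x ahead of the robot, y to its left, z up, the work surface at z = 0. Lengths are in m, angles in rad, forces in N, time in s.
With the tool pointing down it reaches from about 0.375 to 0.975 m from the base axis. Payload 3.8 kg.
Tool frame: the origin (TCP) lies where the fingers leave the gripper's body, on its centre line; the fingertips stand 64 mm ahead of it and the grasp point (between the pads) lies ahead of it (grip_point_offset is the z of the grasp point in the tool frame, in m); z points along the fingers, y is the line along which they close (so a half turn about z gives the same grasp; the last joint's range is limited). The gripper opens to 88 mm and grips with 3 to 60 N. Pads are 18 mm wide; open, the fingers measure 123 mm over their backs; the gripper's body (75 mm by 187 mm) begins 45 mm behind the grasp point.
Start: joints at [-1.268, 0.264, 1.604, -0, 1.274, -0.037], TCP at [0.225, -0.636, 0.303] pointing down, gripper open.
Joint ranges: [-2.63, 2.63], [-0.94, 2.18], [0.31, 2.57], [-1.31, 4.45], [0, 2.66], [-2.55, 2.55]. Speed limits (rad/s): [2.57, 2.57, 3.14, 3.14, 3.14, 3.14].

INTERFACE

Orientations are given as a rotation vector (axis times angle).
In Python, from station import * gives the robot as it stands.
- The arm moves only by the tool apply_moves, never from a script. Its argument "rows" is a list of rows, each a list of 3 entries, a list of its own where there are three numbers: the shift along the tool's x, y, z in m, then the turn about the tool's z in degrees, then the opening, from 0 (shut) to 1 (fully open). A call has exactly 10 rows; each row shifts and turns the commanded pose from where the row before left it, along the tool's axes as they then stand; what a row does not reach is not made up. A row lasts 1/10 s, in which the tool goes at most 50 mm and 8.59 degrees, less where a joint would pass 70% of its speed; a pose out of reach is approached as far as the arm can. A call is refused whole if a number of a shift passes 0.05 or a number of a turn 8.59, either way. A call with a gripper value outside its range is refused whole. The fingers move at their own pace and stop on an object; "newtons" is the grip in N (left out, the last holds). Time passes only in rows, so rows that do not move let the fingers close, or fill a call up. It gives the time, the measured TCP pose, the force, the opening and the grip force at its end, in the units of the state.
- get_state(): the state, without advancing time (a new reading comes with each control period).
- snapshot(name): name is "side" or "top" or "wrist"; returns (picture, depth): 480x640x3 uint8, red, green, blue; 480x640 float32, m along the optical axis (not along the pixel's ray), 0 where there is no reading.
- camera_info(name): a dict with "camera_matrix" (3x3 intrinsics, pixels), "R" (3x3) and "t" (3): a world point X has camera coordinates R X + t. Camera axes: x right, y down, z forward; pixel columns grow to the right and rows downward; lengths in m; the calibration is good to about 2 mm. A picture is of the moment at which its call begins: read the wrist's pose just before it. camera_info takes no time and is no camera call; for the wrist camera it gives the pose at the moment of the call.
- close_job(): hands the job in; it is judged then, once.
The state is a dict: "time_s": time; "qpos": joint angles; "qd": joint speeds; "joint_torque": joint torques, N m; "tcp_pos": TCP position; "tcp_rot": TCP orientation; "ft_force": force on the tool from outside, world axes, zero at the start; "torque": the same for the moment, N m; "opening": opening from 0.0 (shut) to 1.0 (fully open); "gripper_force": force on a finger pad.
Only numpy, scipy, OpenCV 4.12 (cv2) and the standard library are available. Lean on these libraries where they do the work, as an engineer would, in place of code of your own. Each camera call takes 0.05 s, during which the arm holds its last target. There are 200 camera calls.

## Working session

There is one attempt and no reset: what is moved stays moved. The work goes in short steps, Python scripts to look and compute and a tool call to move; the robot and the scene stay as the last step left them, time stands still between calls to the robot, and variables do not carry over. Pictures are saved under pics/ and viewed, at most 10 in all, crops included, and the job is handed in when it is done.

Besides the shell and the picture viewer there is one more tool, called after ">>>" as name(argument=value, ...) on one line, values as JSON. apply_moves: Moves the arm, as the interface text tells. Its arguments: {"type":"object","properties":{"rows":{"type":"array"},"newtons":{"type":"number"}},"required":["rows"]}

```bash
mkdir -p pics; ls; python3 - <<'E'
from station import *
import cv2,numpy as np
s=get_state();print(s)
ims=[]
for n in ("top","side"):
    p,d=snapshot(n);np.savez(f"{n}0.npz",p=p,d=d);c=camera_info(n);print(n,c)
    cv2.imwrite(f"pics/{n}0.png",p[:,:,::-1])
E
```

```text
pics
{'time_s': 0.0, 'qpos': array([-1.26793592e+00,  2.64760761e-01,  1.60533300e+00, -7.48745866e-06,
        1.27369528e+00, -3.68870418e-02]), 'qd': array([-0.00152624, -0.00014162, -0.00040218,  0.00021702, -0.00216087,
       -0.00157695]), 'joint_torque': array([-1.26069567e-04, -5.02107561e+01, -3.56881320e+01,  7.30139622e-02,
        2.95051024e-02, -1.54957625e-04]), 'tcp_pos': array([ 0.22478308, -0.63588774,  0.30140486]), 'tcp_rot': array([-3.09422761e+00, -5.30746550e-01,  4.68283066e-04]), 'ft_force': array([0.9904596 , 0.22547117, 0.37979081]), 'torque': array([-0.01311287, -0.01919388,  0.0252481 ]), 'gripper_force': 0.0, 'opening': 0.998693744095632}
top {'camera_matrix': array([[502.63364768,   0.        , 322.39404668],
       [  0.        , 502.63364768, 235.83316527],
       [  0.        ,   0.        ,   1.        ]]), 'R': array([[ 0.01483437, -0.99984666,  0.00930605],
       [-0.98751662, -0.01610981, -0.15668884],
       [ 0.15681473, -0.0068655 , -0.98760417]]), 't': array([-0.07585175,  0.60524256,  1.39072529])}
side {'camera_matrix': array([[571.43847544,   0.        , 324.76742975],
       [  0.        , 571.43847544, 233.378618  ],
       [  0.        ,   0.        ,   1.        ]]), 'R': array([[-0.69128414, -0.7225711 , -0.00415271],
       [-0.54433636,  0.52452922, -0.65465031],
       [ 0.47520961, -0.4502889 , -0.75592045]]), 't': array([0.36989661, 0.41114796, 1.07748209])}
```

View pics/top0.png

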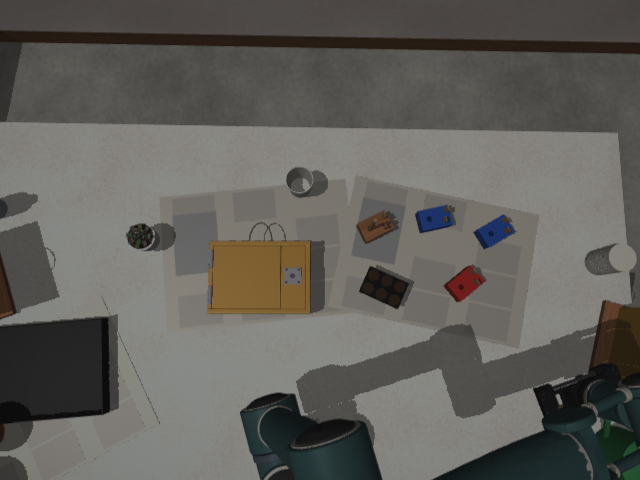

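View pics/side0.png

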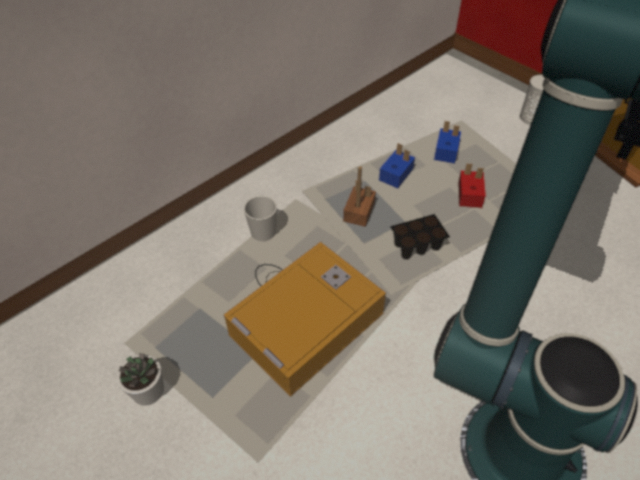

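Top view: the brown block with the dowel is at (377,226). Look-alikes are blue at (435,218) and (494,231), and red at (465,283). I choose the brown one. The planter plate is at (292,276), the cell pack at (385,287), the cup at (300,181) and the succulent at (141,236).

```bash
cat > h.py <<'E'
import cv2,numpy as np
from scipy.spatial.transform import Rotation as Ro
def ray(c,u,v):
    R,t,K=map(np.array,(c["R"],c["t"],c["camera_matrix"]))
    return -R.T@t, R.T@np.linalg.inv(K)@np.array([u,v,1.])
def onz(c,u,v,z):
    o,d=ray(c,u,v);return o+d*(z-o[2])/d[2]
def proj(c,X):
    p=np.array(c["camera_matrix"])@(np.array(c["R"])@np.array(X)+np.array(c["t"]));return p[:2]/p[2]
E
python3 - <<'E'
from station import *
from h import *
c=camera_info("top");p=np.load("top0.npz")["p"];d=np.load("top0.npz")["d"]
hsv=cv2.cvtColor(p,cv2.COLOR_RGB2HSV)
def comps(m,x0,y0,x1,y1,z,name):
    mm=np.zeros(m.shape,np.uint8);mm[y0:y1,x0:x1]=m[y0:y1,x0:x1]*255
    cs,_=cv2.findContours(mm,cv2.RETR_EXTERNAL,cv2.CHAIN_APPROX_NONE)
    k=max(cs,key=cv2.contourArea);w=np.array([onz(c,*q[0],z)[:2] for q in k],np.float32)
    r=cv2.minAreaRect(w);print(name,r,cv2.minAreaRect(k)[0]);return k
H,S,V=cv2.split(hsv)
print(hsv[226,362],hsv[280,240])
comps((S>100)&(V>60),195,225,325,330,.085,"planter")
comps((S>90)&(V>40),350,200,402,250,.045,"block")
comps((S<70)&(V>60),270,255,308,295,.085,"plate")
print("plate centre",onz(c,292,276,.085))
a=cv2.resize(p[195:260,340:410],None,fx=6,fy=6,interpolation=cv2.INTER_CUBIC)
b=cv2.resize(p[250:315,257:327],None,fx=6,fy=6,interpolation=cv2.INTER_CUBIC)
s=np.load("side0.npz")["p"][160:230,325:395]
cv2.imwrite("pics/c1.png",cv2.vconcat([cv2.hconcat([a,b])])[:,:,::-1])
E
```

```text
[ 12 137  84] [ 18 153 128]
planter ((0.48406457901000977, 0.10771051049232483), (0.19804993271827698, 0.277992844581604), 0.9289992451667786) (258.0, 277.0)
block ((0.6375362873077393, -0.2163575142621994), (0.059698812663555145, 0.0942457914352417), 27.541059494018555) (374.60003662109375, 226.20001220703125)
plate ((0.4886462390422821, 0.01588601805269718), (0.04128720611333847, 0.0443655326962471), 0.9001544713973999) (292.0, 275.5)
plate centre [0.48722635 0.01580333 0.085     ]
```

View pics/c1.png

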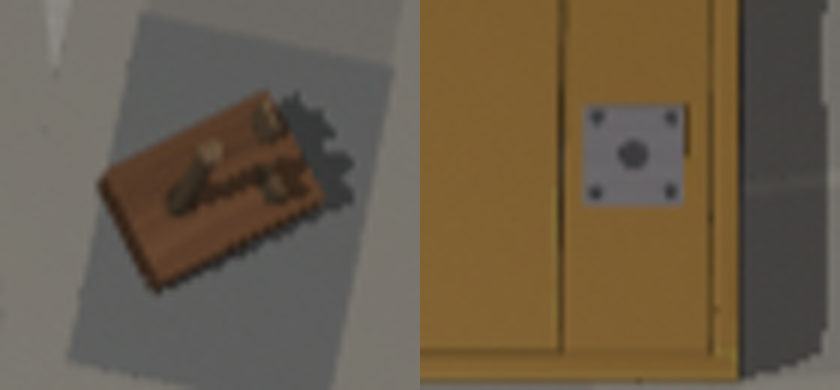

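The crop confirms it: brown block, with the dowel base at about (370.5,229), its top at about (374.5,220), and two labels to its right. The plate hole is near (292,275).

```bash
cat >> h.py <<'E'
def tool(s): return np.array(s["tcp_pos"]),Ro.from_rotvec(s["tcp_rot"])
def rel(s,X):
    p,R=tool(s);return R.inv().apply(np.array(X)-p)
def yaw(s): # world angle of tool y, deg
    v=tool(s)[1].apply([0,1,0]);return np.degrees(np.arctan2(v[1],v[0]))
E
python3 - <<'E'
import station
from station import *
from h import *
print([n for n in dir(station) if n[0]!='_'],getattr(station,"grip_point_offset",None))
c=camera_info("top");cs=camera_info("side");w=camera_info("wrist");s=get_state()
print(onz(c,374.3,219.6,.173),onz(c,370.5,229,.045),onz(c,292.1,275.3,.085))
# dowel top in side view (crude): 
X=onz(c,374.3,219.6,.173);print("side px of top",proj(cs,X),proj(cs,[X[0],X[1],.045]))
print("cam pos in tool",rel(s,-w["R"].T@w["t"]),"axis in tool",tool(s)[1].inv().apply(w["R"][2]),w["camera_matrix"][0])
print("yaw",yaw(s),"tool z",tool(s)[1].apply([0,0,1]))
E
```

```text
['PlanningError', 'camera_info', 'close_job', 'get_state', 'grip_point_offset', 'snapshot'] 0.0453
[ 0.63190791 -0.20124794  0.173     ] [ 0.62900139 -0.204558    0.045     ] [0.4891564  0.01557509 0.085     ]
side px of top [357.98967309 168.59811508] [355.96037977 206.35105821]
cam pos in tool [ 8.28605876e-02 -5.62020615e-06 -8.19382665e-02] axis in tool [-3.18082705e-01 -2.43218928e-04  9.48062937e-01] [355.94445078   0.         317.60595923]
yaw -70.5289359605378 tool z [-6.27007651e-04  1.87356772e-03 -9.99998048e-01]
```

>>> apply_moves(rows=[[[0,0,0],-7.15,1],[[0,0,0],-7.15,1],[[0,0,0],-7.15,1],[[0,0,0],-7.15,1],[[0,0,0],-7.15,1],[[0,0,0],-7.15,1],[[0,0,0],-7.15,1],[[0,0,0],-7.15,1],[[0,0,0],-7.15,1],[[0,0,0],-7.15,1]], newtons=15)

```text
time_s: 1.1
tcp_pos: [0.2249, -0.6361, 0.3019]
tcp_rot: [-2.196, -2.245, -0.001]
ft_force: [0.2, 0.3, 0.6]
opening: 1.003
gripper_force: 0.0
```

>>> apply_moves(rows=[[[0.02,0.02,0],0,1],[[0.028,0.026,0],0,1],[[0.028,0.026,0],0,1],[[0.028,0.026,0],0,1],[[0.028,0.026,0],0,1],[[0.028,0.026,0],0,1],[[0.028,0.026,0],0,1],[[0.028,0.026,0],0,1],[[0.028,0.026,0],0,1],[[0.028,0.026,0],0,1]])

```text
time_s: 2.1
tcp_pos: [0.4749, -0.3587, 0.3022]
tcp_rot: [-2.202, -2.239, 0.0]
ft_force: [-0.0, -0.2, -1.1]
opening: 1.002
gripper_force: 0.0
```

```bash
python3 - <<'E'
from station import *
from h import *
s=get_state();print(s["tcp_pos"],yaw(s),s["qpos"],rel(s,[.631,-.203,.24]))
E
```

```text
[ 0.47494161 -0.35869145  0.30220419] 0.9625336399134174 [-6.88671718e-01  1.14896086e-01  1.78057716e+00 -4.27572746e-05
  1.24690926e+00 -7.05457325e-01] [0.15301801 0.15869077 0.06217826]
```

>>> apply_moves(rows=[[[0.02,0.02,0],0,1],[[0.02,0.02,0],0,1],[[0.02,0.02,0],0,1],[[0.02,0.02,0],0,1],[[0.02,0.02,0],0,1],[[0.02,0.02,0],0,1],[[0.02,0.02,0],0,1],[[0.013,0.0187,0],0,1],[[0,0,0],0,1],[[0,0,0],0,1]])

```text
time_s: 3.1
tcp_pos: [0.6304, -0.2045, 0.3022]
tcp_rot: [-2.201, -2.241, 0.002]
ft_force: [-0.0, -1.1, 0.1]
opening: 0.999
gripper_force: 0.0
```

```bash
python3 - <<'E'
from station import *
from h import *
s=get_state();w=camera_info("wrist");p,d=snapshot("wrist");np.savez("w1.npz",p=p,d=d,**w)
print(s["tcp_pos"],yaw(s))
for z in(.045,.173): print(proj(w,[.631,-.203,z]))
cv2.imwrite("pics/w1.png",p[:,:,::-1])
E
```

```text
[ 0.63043543 -0.20448865  0.30217526] 1.0274655963547774
[318.77408599 210.93553026]
[319.01240686 258.16881867]
```

View pics/w1.png

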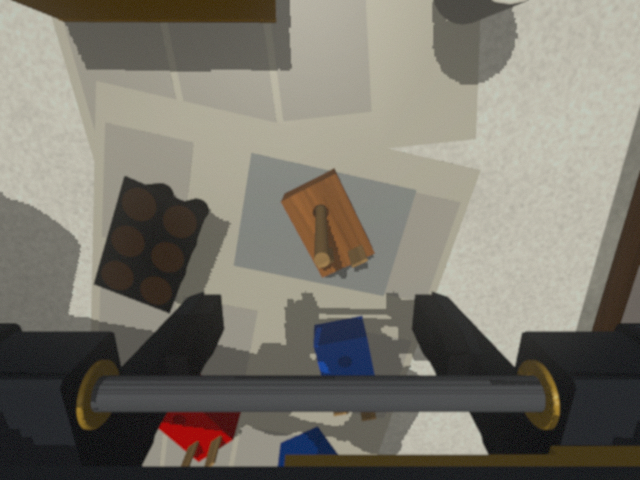

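The wrist view shows the dowel top at about (322,260) and its hole at about (320,211), within 2 px of the prediction. The fingers straddle it.

```bash
python3 - <<'E'
from station import *
from h import *
s=get_state();w=dict(np.load("w1.npz"))
for u,v,z in((322,260,.173),(320.5,211,.045)):
    X=onz(w,u,v,z);print(X)
    X[2]=.133;print(rel(s,X)-[0,0,.0453])
E
```

```text
[ 0.63292317 -0.20421189  0.173     ]
[0.0007111  0.00312946 0.12397214]
[ 0.6326852  -0.20303407  0.045     ]
[0.00189278 0.00291149 0.12397217]
```

>>> apply_moves(rows=[[[0.001,0.003,0.012],0,1],[[0,0,0.014],0,1],[[0,0,0.014],0,1],[[0,0,0.014],0,1],[[0,0,0.014],0,1],[[0,0,0.014],0,1],[[0,0,0.014],0,1],[[0,0,0.014],0,1],[[0,0,0.012],0,1],[[0,0,0],0,1]])

```text
time_s: 4.15
tcp_pos: [0.6321, -0.2029, 0.1779]
tcp_rot: [-2.2, -2.237, 0.003]
ft_force: [-0.7, 0.5, -0.3]
opening: 1.0
gripper_force: 0.0
```

>>> apply_moves(rows=[[[0,0,0],0,0],[[0,0,0],0,0],[[0,0,0],0,0],[[0,0,0],0,0],[[0,0,0],0,0],[[0,0,0],0,0],[[0,0,0],0,0],[[0,0,0],0,0],[[0,0,0],0,0],[[0,0,0],0,0]], newtons=20)

```text
time_s: 5.15
tcp_pos: [0.6334, -0.2034, 0.1806]
tcp_rot: [-2.202, -2.24, 0.0]
ft_force: [-0.3, 0.1, -0.1]
opening: 0.117
gripper_force: 0.1
```

>>> apply_moves(rows=[[[0,0,0],0,0],[[0,0,0],0,0],[[0,0,0],0,0],[[0,0,-0.01],0,0],[[0,0,-0.02],0,0],[[0,0,-0.02],0,0],[[0,0,-0.02],0,0],[[0,0,-0.02],0,0],[[0,0,-0.02],0,0],[[0,0,-0.01],0,0]])

```text
time_s: 6.15
tcp_pos: [0.6343, -0.2037, 0.3041]
tcp_rot: [2.2, 2.237, 0.003]
ft_force: [-0.1, -0.1, 0.1]
opening: 0.105
gripper_force: 20.0
```

```bash
python3 - <<'E'
from station import *
from h import *
s=get_state();w=camera_info("wrist");p,d=snapshot("side")
print(s["tcp_pos"],yaw(s),s["gripper_force"],s["opening"],s["ft_force"],rel(s,[.4891,.0156,.3]))
cs=camera_info("side");print(proj(cs,s["tcp_pos"]))
cv2.imwrite("pics/s2.png",p[:,:,::-1])
E
```

```text
[ 0.63425991 -0.20372509  0.30408824] 0.9685829084086872 19.999776212498546 0.1048521076084876 [-0.08626548 -0.07416495  0.05117656] [ 0.22175254 -0.14144666  0.00320339]
[360.40797701 122.82945969]
```

View pics/s2.png

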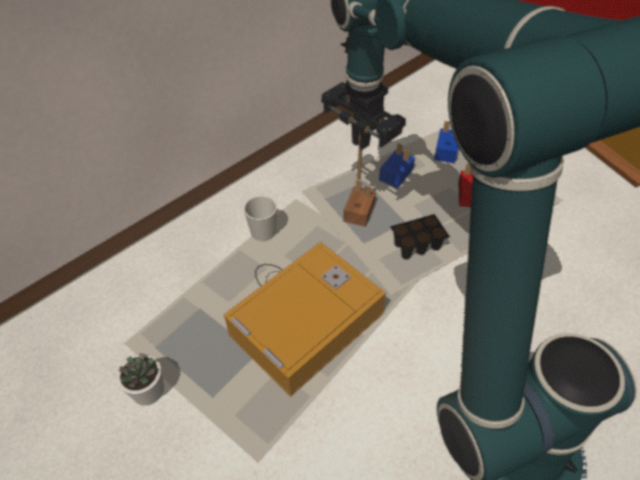

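The side view shows the dowel held vertical between the pads, clear of the block at (360,165). Next I move above the plate.

>>> apply_moves(rows=[[[0.015,-0.01,0],0,0],[[0.025,-0.016,0],0,0],[[0.025,-0.016,0],0,0],[[0.025,-0.016,0],0,0],[[0.025,-0.016,0],0,0],[[0.025,-0.016,0],0,0],[[0.025,-0.016,0],0,0],[[0.025,-0.016,0],0,0],[[0.02,-0.012,0],0,0],[[0.012,-0.007,0],0,0]])

```text
time_s: 7.2
tcp_pos: [0.4874, 0.0174, 0.3001]
tcp_rot: [-2.201, -2.241, 0.001]
ft_force: [-0.1, -0.1, 0.8]
opening: 0.109
gripper_force: 20.0
```

>>> apply_moves(rows=[[[0,0,0.006],0,0],[[0,0,0.006],0,0],[[0,0,0.006],0,0],[[0,0,0.004],0,0],[[0,0,0],0,0],[[0,0,0],0,0],[[0,0,0],0,0],[[0,0,0],0,0],[[0,0,0],0,0],[[0,0,0],0,0]])

```text
time_s: 8.2
tcp_pos: [0.4888, 0.0162, 0.2789]
tcp_rot: [2.202, 2.24, 0.0]
ft_force: [-1.1, -0.4, 0.1]
opening: 0.104
gripper_force: 20.0
```

```bash
python3 - <<'E'
from station import *
from h import *
s=get_state();w=camera_info("wrist");p,d=snapshot("wrist");np.savez("w2.npz",p=p,d=d,**w)
P,R=tool(s);tip=P+R.apply([0,0,.1675])
print(P,yaw(s),s["qpos"],tip,proj(w,tip),proj(w,[.4891,.0156,.085]))
u,v=proj(w,[.4891,.0156,.085]).astype(int);u0=u-60;v0=v-50;print(u0,v0)
a=cv2.resize(p[v0:v0+90,u0:u0+120],None,fx=6,fy=6,interpolation=cv2.INTER_CUBIC)
cv2.imwrite("pics/w2.png",a[:,:,::-1])
E
```

```text
[0.48875273 0.01616889 0.27893215] 0.9727835935730438 [-1.78814314e-02 -7.56229962e-02  2.01846542e+00  2.11230626e-05
  1.19834195e+00 -3.48673918e-02] [0.48882117 0.01617096 0.11143216] [317.77800935 241.38521223] [318.10215168 231.76627978]
258 181
```

View pics/w2.png

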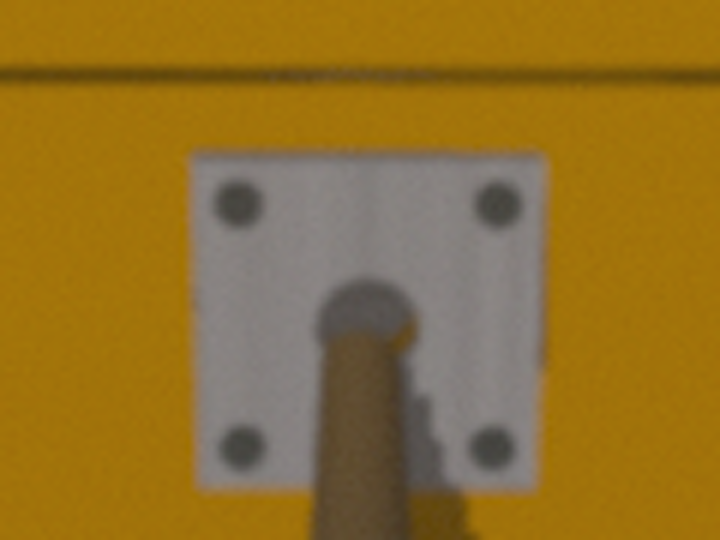

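The close-up shows the hole (crop ~(367,326), which is image ~(318.75,234.9)). The dowel tip's near edge is at crop ~(364,332), which is image ~(318.2,235.9).

```bash
python3 - <<'E'
from station import *
from h import *
s=get_state();w=dict(np.load("w2.npz"))
P,R=tool(s);zt=(P+R.apply([0,0,.1675]))[2]
h=onz(w,318.75,234.9,.085);t=onz(w,318.2,235.9,zt)-R.apply([.005,0,0])
print(h,t,rel(s,h)-rel(s,t),[onz(w,u/6-.42+258,v/6-.42+181,.085) for u,v in((238,205),(498,205),(242,448),(492,448))])
E
```

```text
[0.48967116 0.01295308 0.085     ] [0.48914498 0.01540583 0.11138089] [-0.00246155  0.00047592  0.02638103] [array([0.47224537, 0.02947939, 0.085     ]), array([0.50676249, 0.03005586, 0.085     ]), array([ 0.47274465, -0.00496384,  0.085     ]), array([ 0.50721481, -0.0043873 ,  0.085     ])]
```

>>> apply_moves(rows=[[[-0.0025,0.0005,0.004],0,0],[[0,0,0.004],0,0],[[0,0,0.004],0,0],[[0,0,0.004],0,0],[[0,0,0.004],0,0],[[0,0,0.002],0,0],[[0,0,0],0,0],[[0,0,0],0,0],[[0,0,0],0,0],[[0,0,0],0,0]])

```text
time_s: 9.25
tcp_pos: [0.4894, 0.0137, 0.257]
tcp_rot: [2.202, 2.24, 0.001]
ft_force: [0.0, 0.3, 0.2]
opening: 0.102
gripper_force: 20.0
```

```bash
python3 - <<'E'
from station import *
from h import *
s=get_state();w=camera_info("wrist");p,d=snapshot("wrist");np.savez("w3.npz",p=p,d=d,**w)
P,R=tool(s);tip=P+R.apply([0,0,.1675])
print(P,tip,proj(w,tip),s["ft_force"])
u,v=proj(w,tip).astype(int);u0=u-45;v0=v-40;print(u0,v0)
a=cv2.resize(p[v0:v0+70,u0:u0+90],None,fx=8,fy=8,interpolation=cv2.INTER_CUBIC)
cv2.imwrite("pics/w3.png",a[:,:,::-1])
E
```

```text
[0.48938199 0.01367217 0.25698317] [0.48946308 0.0136778  0.08948319] [317.79550272 241.3683977 ] [0.01571654 0.26264741 0.23813745]
272 201
```

View pics/w3.png

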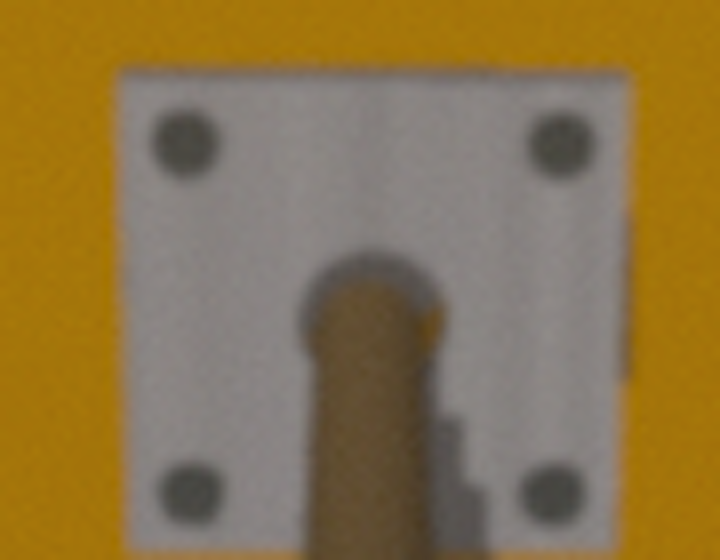

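The hole centre is at crop (372,320) and the dowel tip is well centred over it, about 0.5 mm too far towards +y. I lower gently.

>>> apply_moves(rows=[[[-0.0005,0.0001,0.001],0,0],[[0,0,0.001],0,0],[[0,0,0.001],0,0],[[0,0,0.001],0,0],[[0,0,0.001],0,0],[[0,0,0.001],0,0],[[0,0,0.001],0,0],[[0,0,0],0,0],[[0,0,0],0,0],[[0,0,0],0,0]], newtons=16)

```text
time_s: 10.3
tcp_pos: [0.4894, 0.0132, 0.2498]
tcp_rot: [2.202, 2.24, 0.0]
ft_force: [0.1, 0.1, 0.3]
opening: 0.105
gripper_force: 16.0
```

>>> apply_moves(rows=[[[0,0,0.0015],0,0],[[0,0,0.002],0,0],[[0,0,0.002],0,0],[[0,0,0.002],0,0],[[0,0,0.002],0,0],[[0,0,0.002],0,0],[[0,0,0.002],0,0],[[0,0,0.002],0,0],[[0,0,0.002],0,0],[[0,0,0],0,0]])

```text
time_s: 11.3
tcp_pos: [0.4891, 0.0132, 0.2318]
tcp_rot: [-2.202, -2.24, 0.001]
ft_force: [-0.9, 0.3, -1.0]
opening: 0.109
gripper_force: 16.0
```

>>> apply_moves(rows=[[[0,0,0.0015],0,0],[[0,0,0.0015],0,0],[[0,0,0.0015],0,0],[[0,0,0.0015],0,0],[[0,0,0.0015],0,0],[[0,0,0.0015],0,0],[[0,0,0.0015],0,0],[[0,0,0.0015],0,0],[[0,0,0],0,0],[[0,0,0],0,0]])

```text
time_s: 12.3
tcp_pos: [0.4893, 0.0132, 0.2202]
tcp_rot: [-2.203, -2.24, 0.0]
ft_force: [0.6, 0.7, -0.7]
opening: 0.109
gripper_force: 16.0
```

>>> apply_moves(rows=[[[0,0,0.001],0,0],[[0,0,0.001],0,0],[[0,0,0.001],0,0],[[0,0,0.001],0,0],[[0,0,0.001],0,0],[[0,0,0],0,0],[[0,0,0],0,0],[[0,0,0],0,0],[[0,0,0],0,0],[[0,0,0],0,0]])

```text
time_s: 13.3
tcp_pos: [0.4894, 0.0132, 0.2153]
tcp_rot: [2.202, 2.24, 0.0]
ft_force: [0.2, -0.1, -0.7]
opening: 0.105
gripper_force: 16.0
```

>>> apply_moves(rows=[[[0,0,0.001],0,0],[[0,0,0.001],0,0],[[0,0,0.001],0,0],[[0,0,0.001],0,0],[[0,0,0],0,0],[[0,0,0],0,0],[[0,0,0],0,0],[[0,0,0],0,0],[[0,0,0],0,0],[[0,0,0],0,0]])

```text
time_s: 14.3
tcp_pos: [0.4897, 0.0131, 0.2118]
tcp_rot: [2.202, 2.24, 0.001]
ft_force: [-0.6, -0.9, 5.1]
opening: 0.11
gripper_force: 16.0
```

Catch touched (5 N). I press on in small steps.

>>> apply_moves(rows=[[[0,0,0.001],0,0],[[0,0,0.001],0,0],[[0,0,0.001],0,0],[[0,0,0.001],0,0],[[0,0,0.001],0,0],[[0,0,0],0,0],[[0,0,0],0,0],[[0,0,0],0,0],[[0,0,0],0,0],[[0,0,0],0,0]])

```text
time_s: 15.3
tcp_pos: [0.4899, 0.0132, 0.2074]
tcp_rot: [2.202, 2.239, 0.002]
ft_force: [-0.4, 0.2, 7.4]
opening: 0.108
gripper_force: 16.0
```

>>> apply_moves(rows=[[[0,0,0.001],0,0],[[0,0,0.001],0,0],[[0,0,0],0,0],[[0,0,0],0,0],[[0,0,0],0,0],[[0,0,0],0,0],[[0,0,0],0,0],[[0,0,0],0,0],[[0,0,0],0,0],[[0,0,0],0,0]])

```text
time_s: 16.3
tcp_pos: [0.4901, 0.0133, 0.2057]
tcp_rot: [2.202, 2.239, 0.002]
ft_force: [-2.5, 0.5, 10.6]
opening: 0.107
gripper_force: 16.0
```

```bash
cat > hatch.py <<'E'
from station import *
from h import *
p,d=snapshot("side");p0=np.load("side0.npz")["p"]
df=np.abs(p.astype(int)-p0).sum(2)>60
print(get_state()["ft_force"],"changed hatch px",df[265:390,225:310].mean())
E
python3 hatch.py
```

```text
[-1.601868    0.14938477  9.57044149] changed hatch px 0.08131764705882354
```

>>> apply_moves(rows=[[[0,0,0.001],0,0],[[0,0,0],0,0],[[0,0,0],0,0],[[0,0,0],0,0],[[0,0,0],0,0],[[0,0,0],0,0],[[0,0,0],0,0],[[0,0,0],0,0],[[0,0,0],0,0],[[0,0,0],0,0]])

```text
time_s: 17.35
tcp_pos: [0.4902, 0.0133, 0.2048]
tcp_rot: [2.202, 2.239, 0.003]
ft_force: [-1.7, 1.0, 9.9]
opening: 0.105
gripper_force: 16.0
```

```bash
python3 hatch.py
```

```text
[-1.75026629  0.71918834 10.18205057] changed hatch px 0.4582588235294118
```

The hatch appears to be rising, so I hold the catch down.

>>> apply_moves(rows=[[[0,0,0],0,0],[[0,0,0],0,0],[[0,0,0],0,0],[[0,0,0],0,0],[[0,0,0],0,0],[[0,0,0],0,0],[[0,0,0],0,0],[[0,0,0],0,0],[[0,0,0],0,0],[[0,0,0],0,0]])

```text
time_s: 18.4
tcp_pos: [0.4902, 0.0133, 0.2049]
tcp_rot: [2.202, 2.239, 0.003]
ft_force: [-1.7, 0.3, 10.2]
opening: 0.107
gripper_force: 16.0
```

>>> apply_moves(rows=[[[0,0,0],0,0],[[0,0,0],0,0],[[0,0,0],0,0],[[0,0,0],0,0],[[0,0,0],0,0],[[0,0,0],0,0],[[0,0,0],0,0],[[0,0,0],0,0],[[0,0,0],0,0],[[0,0,0],0,0]])

```text
time_s: 19.4
tcp_pos: [0.4901, 0.0133, 0.2049]
tcp_rot: [2.202, 2.239, 0.003]
ft_force: [-1.9, 0.4, 10.3]
opening: 0.104
gripper_force: 16.0
```

```bash
python3 hatch.py; python3 - <<'E'
from station import *
import cv2
cv2.imwrite("pics/s3.png",snapshot("side")[0][:,:,::-1])
E
```

```text
[-2.35472762 -0.24879992  9.79160338] changed hatch px 0.4228705882352941
```

View pics/s3.png

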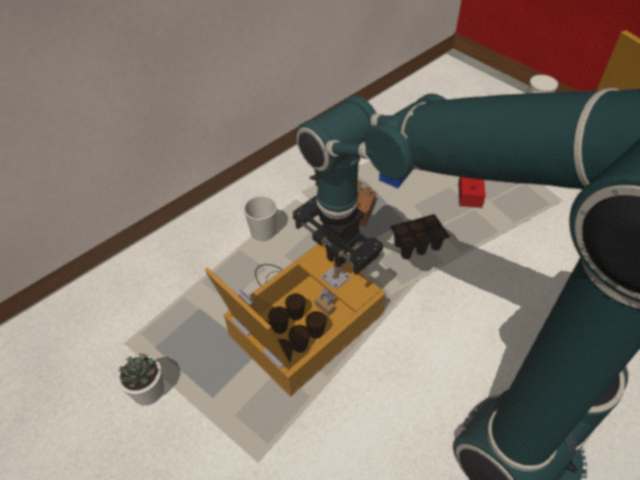

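The hatch stands fully open (panel from (207,270) to (290,360)). I withdraw and return to the block.

>>> apply_moves(rows=[[[0,0,-0.003],0,0],[[0,0,-0.007],0,0],[[0,0,-0.01],0,0],[[0,0,-0.012],0,0],[[0,0,-0.013],0,0],[[0,0,-0.013],0,0],[[0,0,-0.013],0,0],[[0,0,-0.013],0,0],[[0,0,-0.012],0,0],[[0,0,-0.004],0,0]])

```text
time_s: 20.5
tcp_pos: [0.4901, 0.0132, 0.3053]
tcp_rot: [2.201, 2.239, 0.003]
ft_force: [0.5, 0.1, 0.1]
opening: 0.115
gripper_force: 16.0
```

>>> apply_moves(rows=[[[-0.01,0.006,0],0,0],[[-0.02,0.013,0],0,0],[[-0.025,0.017,0],0,0],[[-0.025,0.017,0],0,0],[[-0.025,0.017,0],0,0],[[-0.025,0.017,0],0,0],[[-0.025,0.017,0],0,0],[[-0.025,0.017,0],0,0],[[-0.02,0.013,0],0,0],[[-0.01,0.006,0],0,0]])

```text
time_s: 21.5
tcp_pos: [0.6334, -0.1969, 0.3015]
tcp_rot: [-2.203, -2.238, 0.002]
ft_force: [-0.4, 0.7, -0.1]
opening: 0.108
gripper_force: 16.0
```

```bash
python3 - <<'E'
from station import *
from h import *
s=get_state();print(s["tcp_pos"],yaw(s),rel(s,[.6328,-.2035,.25]))
E
```

```text
[ 0.63338596 -0.19687462  0.30154376] 0.8801658077453184 [-0.00661981 -0.00059663  0.05154435]
```

>>> apply_moves(rows=[[[-0.004,-0.0003,0.005],0,0],[[-0.0026,-0.0003,0.01],0,0],[[0,0,0.012],0,0],[[0,0,0.012],0,0],[[0,0,0.012],0,0],[[0,0,0.01],0,0],[[0,0,0.008],0,0],[[0,0,0],0,0],[[0,0,0],0,0],[[0,0,0],0,0]])

```text
time_s: 22.5
tcp_pos: [0.6328, -0.2012, 0.235]
tcp_rot: [2.202, 2.239, 0.001]
ft_force: [0.5, 0.3, 0.5]
opening: 0.107
gripper_force: 16.0
```

```bash
python3 - <<'E'
from station import *
from h import *
s=get_state();w=camera_info("wrist");p,d=snapshot("wrist");np.savez("w4.npz",p=p,d=d,**w)
P,R=tool(s);tip=P+R.apply([0,0,.1675])
print(P,tip,proj(w,tip),proj(w,[.6328,-.2035,.045]),s["ft_force"])
u,v=proj(w,tip).astype(int);u0=u-60;v0=v-60;print(u0,v0)
a=cv2.resize(p[v0:v0+90,u0:u0+120],None,fx=6,fy=6,interpolation=cv2.INTER_CUBIC)
cv2.imwrite("pics/w4.png",a[:,:,::-1])
E
```

```text
[ 0.63283878 -0.20120452  0.23499617] [ 0.63305503 -0.20128146  0.06749633] [317.78304506 241.37561969] [317.38536728 235.12988007] [0.51932654 0.27085628 0.49763999]
257 181
```

View pics/w4.png

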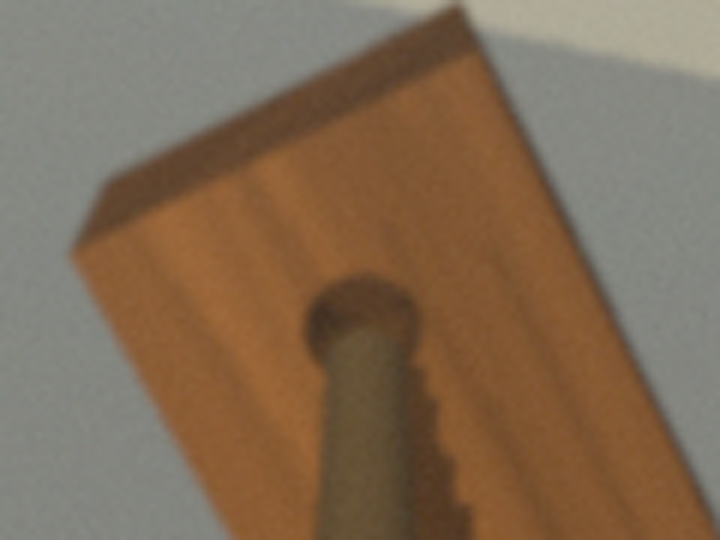

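The hole is centred at crop ~(362,328). The tip's near edge is at ~(370,328).

```bash
python3 - <<'E'
from station import *
from h import *
s=get_state();w=dict(np.load("w4.npz"));P,R=tool(s)
f=lambda u,v,z:onz(w,u/6-.42+257,v/6-.42+181,z)
h=f(362,328,.045)
for zt in(.0675,.070):
    t=f(370,328,zt)-R.apply([.005,0,0]);print(h,t,rel(s,h)-rel(s,t))
E
```

```text
[ 0.63242383 -0.20360411  0.045     ] [ 0.63340024 -0.20153244  0.06750273] [-0.0020426  -0.00104358  0.02250238]
[ 0.63242383 -0.20360411  0.045     ] [ 0.63338079 -0.20074872  0.07000273] [-0.00282517 -0.00104095  0.02500281]
```

>>> apply_moves(rows=[[[-0.002,-0.001,0.003],0,0],[[0,0,0.004],0,0],[[0,0,0.004],0,0],[[0,0,0.004],0,0],[[0,0,0.004],0,0],[[0,0,0.003],0,0],[[0,0,0.002],0,0],[[0,0,0.002],0,0],[[0,0,0.002],0,0],[[0,0,0],0,0]])

```text
time_s: 23.55
tcp_pos: [0.6313, -0.203, 0.2059]
tcp_rot: [-2.202, -2.24, 0.0]
ft_force: [0.6, -0.9, -0.3]
opening: 0.107
gripper_force: 16.0
```

>>> apply_moves(rows=[[[0,0,0.003],0,0],[[0,0,0.003],0,0],[[0,0,0.003],0,0],[[0,0,0.003],0,0],[[0,0,0.003],0,0],[[0,0,0.002],0,0],[[0,0,0.002],0,0],[[0,0,0.002],0,0],[[0,0,0.001],0,0],[[0,0,0],0,0]])

```text
time_s: 24.55
tcp_pos: [0.6313, -0.203, 0.184]
tcp_rot: [-2.202, -2.24, 0.0]
ft_force: [-0.3, -0.8, 0.4]
opening: 0.107
gripper_force: 16.0
```

>>> apply_moves(rows=[[[0,0,0.001],0,0],[[0,0,0.001],0,0],[[0,0,0],0,0],[[0,0,0],0,0.15],[[0,0,0],0,0.2],[[0,0,0],0,0.3],[[0,0,0],0,0.5],[[0,0,0],0,0.7],[[0,0,0],0,0.8],[[0,0,0],0,0.8]])

```text
time_s: 25.55
tcp_pos: [0.6314, -0.2031, 0.1822]
tcp_rot: [2.203, 2.24, 0.0]
ft_force: [-0.1, -0.8, -0.2]
opening: 0.628
gripper_force: 0.0
```

>>> apply_moves(rows=[[[0,0,-0.005],0,0.8],[[0,0,-0.015],0,0.8],[[0,0,-0.015],0,0.8],[[0,0,-0.015],0,0.8],[[0,0,-0.015],0,0.8],[[0,0,-0.015],0,0.8],[[0,0,-0.015],0,0.8],[[0,0,-0.01],0,0.8],[[0,0,0],0,0.8],[[0,0,0],0,0.8]])

```text
time_s: 26.55
tcp_pos: [0.6313, -0.2031, 0.2872]
tcp_rot: [-2.203, -2.24, 0.0]
ft_force: [-0.0, -0.4, 0.6]
opening: 0.799
gripper_force: 0.0
```

```bash
python3 - <<'E'
from station import *
from h import *
s=get_state();print(s["tcp_pos"],s["opening"])
cv2.imwrite("pics/f.png",cv2.hconcat([cv2.resize(snapshot(n)[0],(400,300)) for n in("side","wrist")])[:,:,::-1])
E
```

```text
[ 0.63132718 -0.20305039  0.28715231] 0.7993589296306801
```

View pics/f.png

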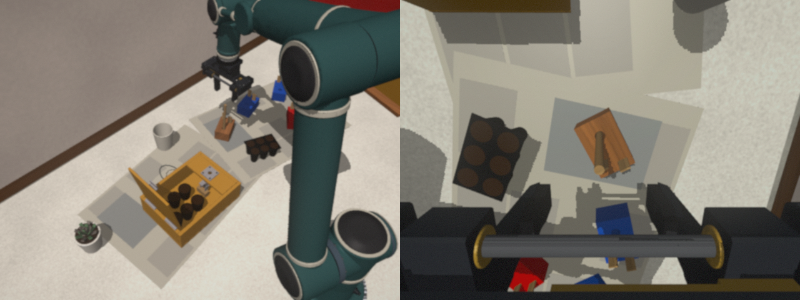

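The dowel stands in the brown block's hole (wrist view, ~(600,150)), the hatch is open, the other things are undisturbed, and the gripper is clear.

```bash
python3 -c "
from station import *
print(close_job())"
```

```text
the job is handed in; nothing more can be done
None
```

The job is handed in: the dowel went through the plate's hole and released the catch at about 10 N, the hatch is fully open, the dowel is back in the brown block's hole, and the bystanders look unmoved; no verdict was returned.

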